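Trip bar test on the belt sander

TASK

Test the trip bar along the front of the belt sander: run a fingertip lightly along its top from the square end block to the round one, so that each of its six marked sections in turn is pressed down a little, never hard onto its stop. Then let the bar spring up and press the small flat reset button on the loose switch box fully down and let it go. Pick nothing up, do not press the mushroom stop button, and leave the box and everything else where they stand.

Things in the scene. Friction and masses are not known exactly. Their poses are not given: they have to be found in the camera images.
- sander: low grey belt sander bolted to the table, up to 115 mm high, with the trip bar along its robot-facing front. Origin under the middle of the bar, on the work surface; y along the bar towards the square end block, x from the bar towards the sander, whose body begins 85 mm behind the bar's centre line. Past the bar's ends: aluminium end blocks, tops 16 mm lower than the bar's, one square, one round
- bar (a joint): how far the trip bar is pressed down, m: 0 = up, 0.014 = hard on its stop. A level grey rail 300 mm long, 30 mm wide, in an aluminium channel 46 mm wide whose top is 22 mm below the bar's. It moves straight down as one piece on springs: 1.2 N to start it, then 0.8 N per mm (about 5 N at 5 mm, 12 N at the stop), and springs back up
- section1 (a point): section 1 of the six marked sections of the trip bar (the first, at the end with the square end block): a flat stretch 50 mm long and 30 mm wide between thin dark grooves. Origin at the centre of its flat top face, 72 mm above the work surface with the bar up; z up, y along the bar towards the square end block, x across it towards the sander
- section2 (a point): section 2 of the six marked sections of the trip bar (counted from the square end block): a flat stretch 50 mm long and 30 mm wide between thin dark grooves. Origin at the centre of its flat top face, 72 mm above the work surface with the bar up; z up, y along the bar towards the square end block, x across it towards the sander
- section3 (a point): section 3 of the six marked sections of the trip bar (counted from the square end block): a flat stretch 50 mm long and 30 mm wide between thin dark grooves. Origin at the centre of its flat top face, 72 mm above the work surface with the bar up; z up, y along the bar towards the square end block, x across it towards the sander
- section4 (a point): section 4 of the six marked sections of the trip bar (counted from the square end block): a flat stretch 50 mm long and 30 mm wide between thin dark grooves. Origin at the centre of its flat top face, 72 mm above the work surface with the bar up; z up, y along the bar towards the square end block, x across it towards the sander
- section5 (a point): section 5 of the six marked sections of the trip bar (counted from the square end block): a flat stretch 50 mm long and 30 mm wide between thin dark grooves. Origin at the centre of its flat top face, 72 mm above the work surface with the bar up; z up, y along the bar towards the square end block, x across it towards the sander
- section6 (a point): section 6 of the six marked sections of the trip bar (the last, at the end with the round end block): a flat stretch 50 mm long and 30 mm wide between thin dark grooves. Origin at the centre of its flat top face, 72 mm above the work surface with the bar up; z up, y along the bar towards the square end block, x across it towards the sander
- reset_button (a joint): how far the reset button is pressed, m: 0 = up, 0.006 = fully down; 1.2 N to start it, about 5 N fully down, springs back
- stop_button (a joint): how far the stop button is pressed, m: 0 = up, 0.006 = fully down; must stay up
- reset_top (a point): centre of the top of the reset button: the small flat-topped black cylinder, 26 mm diameter, on the switch box, 72 mm above the work surface, standing 12 mm above its black collar; pressed straight down
- stop_top (a point): centre of the top of the stop button: the big black mushroom head, 42 mm diameter, top 88 mm above the work surface, 86 mm from the reset button's centre
- box_mid (a point): centre of the loose grey switch box (76 x 156 x 56 mm high, about 0.9 kg, standing free on rubber feet, not fixed), 28 mm above the work surface; its y axis runs from the stop button to the reset button
- screwjar: bystander, to be left alone: glass jar with steel lid, 64 mm diameter, 85 mm high; origin under its centre
- offcut: bystander, to be left alone: light wood offcut 50 x 90 x 20 mm lying on the sander's belt; origin under its centre
- screwdriver: bystander, to be left alone: screwdriver lying on the table between the robot and the bar, roughly parallel to it; origin under its middle
- tape: bystander, to be left alone: roll of paper tape, 90 mm diameter, 24 mm high; origin under its centre
- glue: bystander, to be left alone: white glue bottle, 54 mm diameter, 160 mm high; origin under its centre
- wrench_tip (a point): bystander, to be left alone: steel wrench lying on the table; this is the point at its jaw end
- blade_end (a point): bystander, to be left alone: try square with 110 mm wooden stock and 140 mm steel blade, lying flat; this is the point at the free end of its blade
There are look-alikes about, which are no part of the job. What is shaped like the part that bears reset_button but green is not meant.

How it is judged:
On the way, in this order (a step that is already met when the one before it is completed fails the run):
1. a finger presses on section 1 with the bar down by more than 1.5 mm (contact force between the fingers and bar_c0 above 0.3 N and value of joint bar above 0.0015 m), for 0.1 s.
2. a finger presses on section 2 with the bar down by more than 1.5 mm (contact force between the fingers and bar_c1 above 0.3 N and value of joint bar above 0.0015 m), for 0.1 s.
3. a finger presses on section 3 with the bar down by more than 1.5 mm (contact force between the fingers and bar_c2 above 0.3 N and value of joint bar above 0.0015 m), for 0.1 s.
4. a finger presses on section 4 with the bar down by more than 1.5 mm (contact force between the fingers and bar_c3 above 0.3 N and value of joint bar above 0.0015 m), for 0.1 s.
5. a finger presses on section 5 with the bar down by more than 1.5 mm (contact force between the fingers and bar_c4 above 0.3 N and value of joint bar above 0.0015 m), for 0.1 s.
6. a finger presses on section 6 with the bar down by more than 1.5 mm (contact force between the fingers and bar_c5 above 0.3 N and value of joint bar above 0.0015 m), for 0.1 s.
7. with the bar up again, the reset button is pressed down by more than 4.5 mm (value of joint reset_button above 0.0045 m and value of joint bar below 0.0015 m), for 0.1 s.
At the end, for the whole second after the job is handed in: Bar and both buttons are up (within 1.5 mm), the switch box stands upright within 20 mm of its start, and every bystander is within 20 mm of its start (value of joint each of bar, reset_button, stop_button below 0.0015 m and distance of each of box_mid, screwjar, offcut, screwdriver, tape, glue, wrench_tip, blade_end from where it was at the start of the episode below 0.02 m and angle between box_mid's own z axis and vertical below 0.1 rad); the robot touches nothing.
It fails at once if the bar is pressed more than 12.5 mm (hard onto its stop) (value of joint bar above 0.0125 m).
It fails at once if the stop button is pressed by more than 2.5 mm (value of joint stop_button above 0.0025 m).
It fails at once if the switch box is lifted, pushed more than 20 mm or tipped (height (world z) of box_mid above 0.036 m or distance of box_mid from where it was at the start of the episode above 0.02 m or angle between box_mid's own z axis and vertical above 0.15 rad).
It fails at once if a bystander is lifted or moved more than 20 mm (distance of any of screwjar, offcut, screwdriver, tape, glue, wrench_tip, blade_end from where it was at the start of the episode above 0.02 m).
It also fails if it takes over 51 s, if anything falls off the work surface, if the arm or the gripper's body presses on something with over 40 N, if the wrist force passes 120 N, or if a joint passes its speed limit or range.

ROBOT

A 7-joint arm with a two-finger parallel gripper is mounted at the origin on the work surface. World frame = base frame: x ahead of the robot, y to its left, z up, the work surface at z = 0. Lengths are in m, angles in rad, forces in N, time in s.
With the tool pointing down it reaches from about 0.375 to 0.925 m from the base axis. Payload 3.1 kg.
Tool frame: the origin (TCP) lies on the centre line of the jaws, within the pads' length; the fingertips stand 17 mm ahead of it and the grasp point (between the pads) lies 2 mm behind it; y points along the fingers, x is the direction in which the jaws open and shut, and the axes are right-handed (so a half turn about y gives the same grasp; the last joint's range is limited). The gripper opens to 85 mm and grips with 20 to 120 N. Pads are 22 mm wide; open, the fingers measure 114 mm over their backs; the gripper's body (76 mm by 85 mm) begins 54 mm behind the grasp point. The pads swing forward as they close: fully open they stand 13 mm farther back than shut.
Start: joints at [-1.236, 0.383, 0.044, 1.598, -0.018, 1.161, -0.05], TCP at [0.273, 0.59, 0.248] pointing down, gripper open.
Joint ranges: [-2.61, 2.61], [-0.41, 2.15], [-1.48, 1.57], [0, 2.5], [-1.57, 4.71], [0.05, 1.97], [-2.85, 2.85]. Speed limits (rad/s): [2.79, 2.79, 3.14, 3.14, 3.14, 3.14, 3.14].

INTERFACE

Orientations are given as a unit quaternion [w, x, y, z].
In Python, from station import env gives the robot as it stands.
- The arm moves only by the shell command python3 -m pendant 'ROWS'. ROWS is JSON, a list of rows, each an object of numbers: "jaw": the opening in per cent of the stroke, from 0 (shut) to 100 (fully open); "tx", "ty", "tz": the shift along the tool's x, y, z in mm; "wx", "wy", "wz": the turn, a rotation vector about the tool's x, y, z in rad. In form: [{"jaw": .., "tx": .., "ty": .., "tz": .., "wx": .., "wy": .., "wz": ..}, ...]. A call has 1 to 12 rows; each row is the pose to reach, as a shift and turn from the pose commanded when the call began, along the tool's axes at that moment; what a row does not reach only later rows make up. A row lasts 1/10 s, in which the tool goes at most 50 mm and 8.59 degrees, less where a joint would pass 70% of its speed; a pose out of reach is approached as far as the arm can. A call with a gripper value outside its range is refused whole. The fingers move at their own pace and stop on an object; the grip force is fixed at half the most. Time passes only in rows, so rows that repeat a pose let the fingers close. It gives the time, the measured TCP pose, the force and the opening at its end, in the units of the state.
- env.get_state(): the state, without advancing time (a new reading comes with each control period).
- env.get_image(name): name is "scene" or "side" or "wrist"; returns the picture (384x512x3 uint8, blue, green, red); there is no depth.
- env.camera_model(name): a dict with "K" (3x3 intrinsics, pixels), "extrinsics" (4x4, takes a point from camera to world coordinates). Camera axes: x right, y down, z forward; pixel columns grow to the right and rows downward; lengths in m; the calibration is good to about 2 mm. A picture is of the moment at which its call begins: read the wrist's pose just before it. camera_model takes no time and is no camera call; for the wrist camera it gives the pose at the moment of the call.
- env.hand_in(): hands the job in, once; it reports no verdict.
Trained networks look in the newest picture that a camera, given by its name, has taken for a name from the list of things; names that differ only in an ending like _2 or _b are one class to them, and where a whole thing is asked for, a point or a joint stands for the part that bears it (a point fixed in the world has none). Each returns a list of dicts, best first, with "conf" (0 to 1); they miss things now and then, are a little off and sometimes report something else, mostly with a low value. They report only what shows in the picture. A call takes as long as a camera call. They do not tell look-alikes from the thing itself.
- env.find_in(thing, camera): "bbox" ([left, top, right, bottom] in pixels, round what is visible of it).
The state is a dict: "time_s": time; "joints": joint angles; "qvel": joint speeds; "effort": joint torques, N m; "tcp_pos": TCP position; "orientation": TCP orientation; "ft_force": force on the tool from outside, world axes, zero at the start; "moment": the same for the moment, N m; "grip_width": opening from 0.0 (shut) to 1.0 (fully open).
Only numpy, scipy, OpenCV 4.12 (cv2) and the standard library are available. Lean on these libraries where they do the work, as an engineer would, in place of code of your own. Each camera call takes 0.05 s, during which the arm holds its last target.

## Working session

There is one attempt and no reset: what is moved stays moved. The work goes in short steps, Python scripts to look and compute and a shell command to move; the robot and the scene stay as the last step left them, time stands still between calls to the robot, and variables do not carry over. Pictures are saved under pics/ and viewed, and the job is handed in when it is done.

```bash
ls; mkdir -p pics
python3 - <<'E'
from station import env
import cv2
s=env.get_state();print({k:s[k] for k in ('time_s','tcp_pos','orientation','ft_force','grip_width')})
for n in ('scene','side','wrist'):
    cv2.imwrite(f'pics/{n}0.png',env.get_image(n))
    m=env.camera_model(n);print(n,m['K'],m['extrinsics'])
E
```

```text
pics
{'time_s': 0.0, 'tcp_pos': array([0.27222881, 0.58924924, 0.24687013]), 'orientation': array([-0.59512538,  0.59622346,  0.38024609, -0.38178041]), 'ft_force': array([-0.81456215,  0.08386721, -1.1333701 ]), 'grip_width': 1.0014587470395642}
scene [[381.11050998   0.         250.67574384]
 [  0.         381.11050998 190.9357817 ]
 [  0.           0.           1.        ]] [[-0.39706065  0.77897299 -0.48532867  1.15100838]
 [ 0.91767338  0.34547501 -0.19627171  0.23876267]
 [ 0.01477856 -0.52330498 -0.85201731  1.16685587]
 [ 0.          0.          0.          1.        ]]
side [[365.87873278   0.         255.20929158]
 [  0.         365.87873278 192.81594633]
 [  0.           0.           1.        ]] [[ 0.98349071 -0.12792495  0.12798918  0.37790704]
 [-0.180898   -0.71333141  0.6770777  -0.7058474 ]
 [ 0.00468358 -0.68905261 -0.72469618  0.82675029]
 [ 0.          0.          0.          1.        ]]
wrist [[331.26701326   0.         264.66732234]
 [  0.         331.26701326 192.9418614 ]
 [  0.           0.           1.        ]] [[ 0.41821333  0.85901636  0.295277    0.19597788]
 [ 0.90834703 -0.39485116 -0.13783408  0.62554301]
 [-0.00181127  0.32585804 -0.94541698  0.3727363 ]
 [ 0.          0.          0.          1.        ]]
```

View pics/scene0.png

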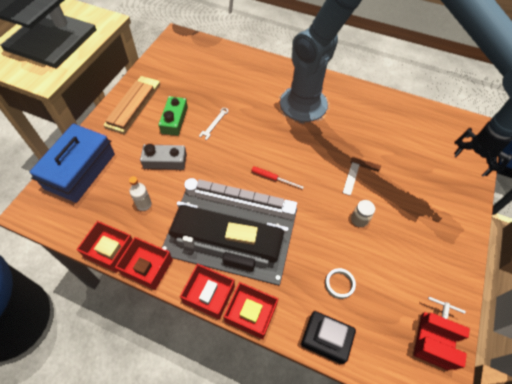

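View pics/side0.png

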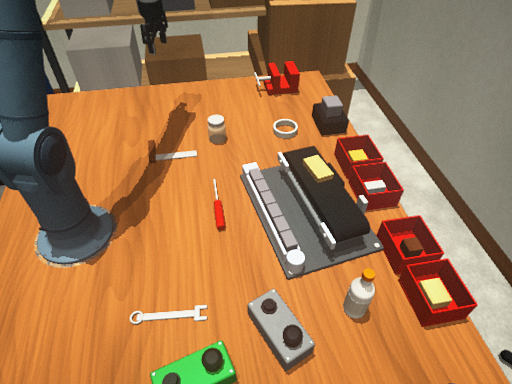

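View pics/wrist0.png

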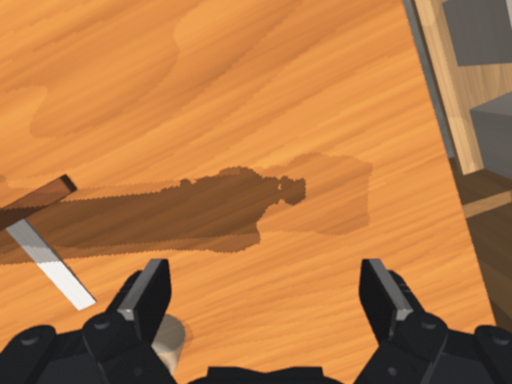

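Run:
```python
from station import env
for c in ('scene','side'):
  for t in ('sander','section1','section6','reset_top','stop_top','box_mid','screwdriver','glue','screwjar'):
    print(c,t,[(round(d['conf'],2),[round(float(v)) for v in d['bbox']]) for d in env.find_in(t,c)][:3])
print(env.get_state()['time_s'])
```

```text
scene sander [(0.65, [159, 179, 298, 285])]
scene section1 [(0.78, [196, 179, 280, 210])]
scene section6 [(0.78, [196, 179, 280, 210])]
scene reset_top [(0.62, [323, 268, 359, 299]), (0.53, [170, 146, 178, 154]), (0.16, [349, 198, 376, 228])]
scene stop_top [(0.62, [145, 143, 157, 155]), (0.6, [164, 110, 172, 121])]
scene box_mid [(0.79, [158, 96, 187, 135]), (0.7, [140, 143, 188, 169])]
scene screwdriver [(0.7, [256, 164, 288, 182])]
scene glue [(0.92, [129, 176, 150, 213])]
scene screwjar [(0.63, [194, 178, 283, 208]), (0.62, [351, 197, 378, 228])]
side sander [(0.58, [243, 144, 383, 280]), (0.33, [131, 308, 209, 325])]
side section1 [(0.95, [248, 171, 298, 252])]
side section6 [(0.95, [248, 171, 298, 252])]
side reset_top [(0.56, [265, 298, 274, 312]), (0.47, [162, 372, 178, 383])]
side stop_top [(0.69, [283, 326, 302, 345]), (0.67, [202, 347, 225, 370]), (0.19, [250, 170, 298, 251])]
side box_mid [(0.97, [154, 341, 239, 382]), (0.82, [247, 289, 314, 370])]
side screwdriver [(0.53, [215, 178, 226, 225])]
side glue [(0.93, [345, 266, 375, 319]), (0.17, [264, 299, 275, 312])]
side screwjar [(0.69, [206, 117, 228, 142]), (0.47, [284, 326, 302, 344])]
1.05
```

Run:
```python
import cv2
a=cv2.imread('pics/scene0.png');b=cv2.imread('pics/side0.png')
cv2.imwrite('pics/a.png',cv2.resize(a[130:230,130:310],None,fx=4.4,fy=4.4,interpolation=cv2.INTER_CUBIC))
cv2.imwrite('pics/b.png',cv2.resize(b[150:290,230:350],None,fx=4.2,fy=4.2,interpolation=cv2.INTER_CUBIC))
cv2.imwrite('pics/c.png',cv2.resize(b[280:380,230:330],None,fx=5,fy=5,interpolation=cv2.INTER_CUBIC))
```

```text
(no output)
```

View pics/a.png

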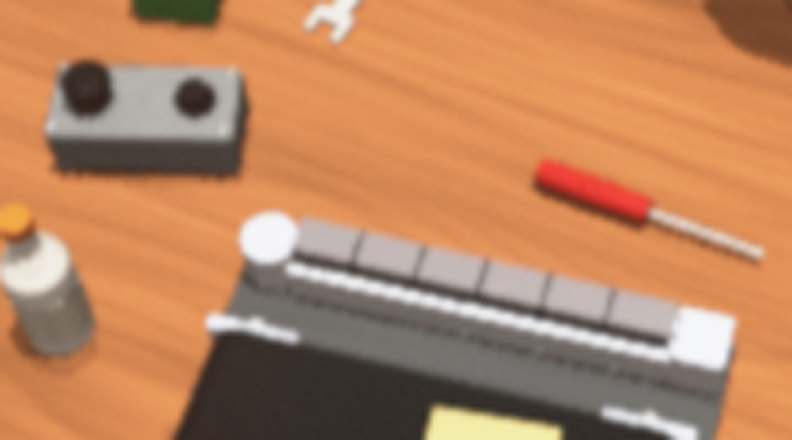

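View pics/b.png

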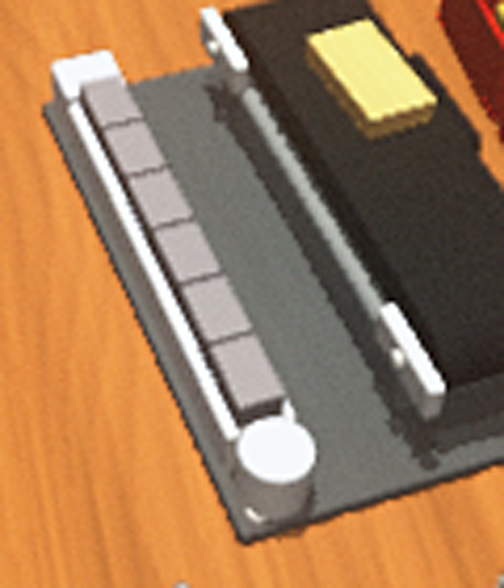

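View pics/c.png

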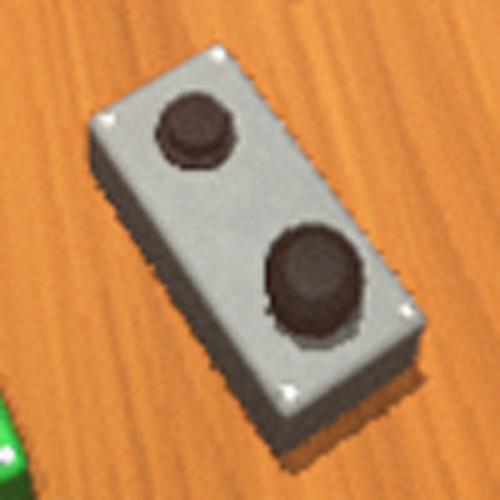

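```bash
cat > h.py <<'E'
import numpy as np
from station import env
def ray(cam,u,v,z,m=None):
    m=m or env.camera_model(cam);K=m['K'];T=m['extrinsics']
    d=T[:3,:3]@np.linalg.inv(K)@np.array([u,v,1.]);o=T[:3,3]
    return (o+d*(z-o[2])/d[2])[:2]
E
python3 - <<'E'
from h import *
np.set_printoptions(precision=4,suppress=True)
def cr(p,s,o): return [(p[i]+.5)/s-.5+o[i] for i in (0,1)]
S=[(122.5,123.5),(145.5,172.5),(174,223.5),(200,280.5),(231,339.5)]
C=[(611,307),(548,293),(483,279),(420,264),(356,250)]
for a,b in zip(S,C):
    print(ray('side',*cr(a,4.2,(230,150)),.072),ray('scene',*cr(b,4.4,(130,130)),.072))
print('reset',ray('side',*cr((196,119),5,(230,280)),.072),ray('scene',*cr((195,95),4.4,(130,130)),.072))
print('stop',ray('side',*cr((313,268),5,(230,280)),.085),ray('scene',*cr((88,86),4.4,(130,130)),.085))
E
```

```text
[0.5318 0.0527] [0.5336 0.0538]
[0.5382 0.003 ] [0.5416 0.0054]
[ 0.5475 -0.0462] [ 0.5503 -0.0449]
[ 0.5536 -0.097 ] [ 0.5576 -0.0945]
[ 0.5619 -0.1467] [ 0.5661 -0.145 ]
reset [ 0.4797 -0.3379] [ 0.4855 -0.3317]
stop [ 0.5117 -0.4169] [ 0.5205 -0.4081]
```

```bash
cat >> h.py <<'E'
from scipy.spatial.transform import Rotation as R
def pose():
    s=env.get_state();q=s['orientation'];return np.array(s['tcp_pos']),R.from_quat([q[1],q[2],q[3],q[0]]),s
def go(p,xdir=None):
    """xdir: desired tool x in world xy (tool y down). Prints row numbers (mm, rad) from now"""
    P,Q,s=pose()
    t=Q.inv().apply(np.array(p)-P)*1000
    w=np.zeros(3)
    if xdir is not None:
        best=None
        for sg in(1,-1):
            x=sg*np.array([xdir[0],xdir[1],0.]);x/=np.linalg.norm(x);y=np.array([0,0,-1.]);z=np.cross(x,y)
            Rt=R.from_matrix(np.c_[x,y,z]);r=(Q.inv()*Rt).as_rotvec()
            if best is None or np.linalg.norm(r)<np.linalg.norm(best):best=r
        w=best
    print('t',s['time_s'],'tcp',P.round(4),'j',np.round(s['joints'],2),'F',np.round(s['ft_force'],2),'T',t.round(1),'w',w.round(3),'axes',Q.as_matrix().round(3).tolist())
E
python3 - <<'E'
from h import *
b=np.array([-.155,.988]);b/=np.linalg.norm(b)
go([.5296,.078,.2],b); go([.5296,.078,.2],[b[1],-b[0]])
for n,a,c,h in (('glue',(360,316),(140,207),0),('jar',(216,120),(364,205),.085)):
    print(n,ray('side',*a,h),ray('scene',*c,h))
print('glue top',ray('side',369,272,.16),ray('scene',133,181,.16))
E
```

```text
t 1.05 tcp [0.2726 0.5901 0.2483] j [-1.24  0.38  0.04  1.6  -0.02  1.16 -0.05] F [-0.67  0.07 -0.1 ] T [-357.1   48.3 -448.1] w [-0.    -0.588  0.   ] axes [[0.419, -0.0, -0.908], [0.908, 0.0, 0.419], [0.0, -1.0, 0.0]]
t 1.05 tcp [0.2726 0.5901 0.2483] j [-1.24  0.38  0.04  1.6  -0.02  1.16 -0.05] F [-0.67  0.07 -0.1 ] T [-357.1   48.3 -448.1] w [-0.     0.982  0.   ] axes [[0.419, -0.0, -0.908], [0.908, 0.0, 0.419], [0.0, -1.0, 0.0]]
glue [ 0.69516006 -0.37258175] [ 0.7030772  -0.35664973]
jar [0.43851806 0.35169608] [0.43389827 0.35026356]
glue top [ 0.68834769 -0.34934892] [ 0.69348658 -0.34488556]
```

```bash
python3 -m pendant '[{"jaw":0,"tx":-20,"ty":0,"tz":-25,"wx":0,"wy":-0.03,"wz":0},{"jaw":0,"tx":-50,"ty":0,"tz":-62,"wx":0,"wy":-0.09,"wz":0},{"jaw":0,"tx":-82,"ty":0,"tz":-102,"wx":0,"wy":-0.15,"wz":0},{"jaw":0,"tx":-114,"ty":0,"tz":-142,"wx":0,"wy":-0.21,"wz":0},{"jaw":0,"tx":-146,"ty":0,"tz":-182,"wx":0,"wy":-0.27,"wz":0},{"jaw":0,"tx":-178,"ty":0,"tz":-222,"wx":0,"wy":-0.33,"wz":0},{"jaw":0,"tx":-210,"ty":5,"tz":-262,"wx":0,"wy":-0.39,"wz":0},{"jaw":0,"tx":-242,"ty":10,"tz":-302,"wx":0,"wy":-0.45,"wz":0},{"jaw":0,"tx":-274,"ty":15,"tz":-342,"wx":0,"wy":-0.51,"wz":0},{"jaw":0,"tx":-306,"ty":20,"tz":-382,"wx":0,"wy":-0.56,"wz":0},{"jaw":0,"tx":-336,"ty":25,"tz":-420,"wx":0,"wy":-0.588,"wz":0},{"jaw":0,"tx":-357,"ty":28,"tz":-448,"wx":0,"wy":-0.588,"wz":0}]'; python3 -m pendant '[{"jaw":0,"tx":0,"ty":0,"tz":0,"wx":0,"wy":0,"wz":0},{"jaw":0,"tx":0,"ty":0,"tz":0,"wx":0,"wy":0,"wz":0},{"jaw":0,"tx":0,"ty":0,"tz":0,"wx":0,"wy":0,"wz":0}]'
python3 - <<'E'
from h import *
import cv2
go([.5296,.078,.2],[-.155,.988])
m=env.camera_model('wrist');np.savez('w1.npz',K=m['K'],extrinsics=m['extrinsics'])
for n in('wrist','side'): cv2.imwrite(f'pics/{n}1.png',env.get_image(n))
E
```

```text
time_s: 2.25
tcp_pos: [0.5303, 0.0754, 0.2205]
orientation: [-0.46, 0.46, 0.537, -0.537]
ft_force: [0.8, 1.1, -0.3]
grip_width: -0.002
time_s: 2.55
tcp_pos: [0.5292, 0.0796, 0.2202]
orientation: [-0.46, 0.459, 0.538, -0.538]
ft_force: [0.3, 0.3, 0.7]
grip_width: -0.001
t 2.55 tcp [0.5292 0.0796 0.2202] j [-0.53  0.2   0.34  1.92 -0.08  1.04  1.57] F [0.28 0.27 0.65] T [-1.7 20.2 -0.1] w [-0.     0.001  0.001] axes [[-0.156, -0.0, -0.988], [0.988, 0.001, -0.156], [0.001, -1.0, 0.0]]
```

View pics/wrist1.png

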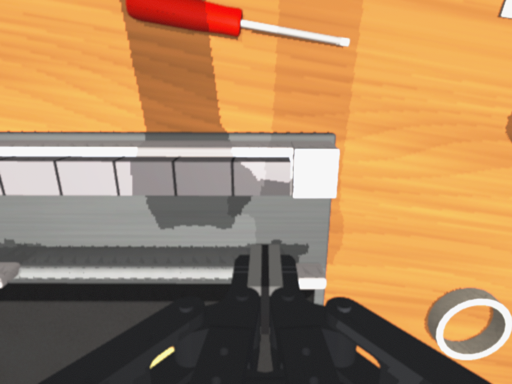

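View pics/side1.png

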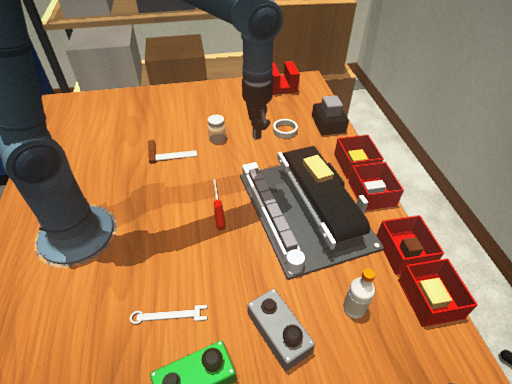

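Run:
```python
from h import *
m=dict(np.load('w1.npz'))
for u in (232,174.5,117,58,1.5,291): print(u,ray('w',u,177,.072,m).round(4),ray('w',u,158,.072,m).round(4),ray('w',u,196,.072,m).round(4))
```

```text
232 [0.5293 0.0522] [0.5128 0.0501] [0.5465 0.0543]
174.5 [0.5371 0.0033] [0.5204 0.0022] [0.5545 0.0045]
117 [ 0.5449 -0.0455] [ 0.5281 -0.0457] [ 0.5624 -0.0452]
58 [ 0.5529 -0.0956] [ 0.5359 -0.0949] [ 0.5706 -0.0963]
1.5 [ 0.5606 -0.1435] [ 0.5434 -0.1419] [ 0.5784 -0.1452]
291 [0.5213 0.1023] [0.5049 0.0992] [0.5384 0.1054]
```

```bash
python3 -m pendant '[{"jaw":0,"tx":4,"ty":25,"tz":2},{"jaw":0,"tx":4,"ty":60,"tz":2},{"jaw":0,"tx":4,"ty":90,"tz":2},{"jaw":0,"tx":4,"ty":108,"tz":2},{"jaw":0,"tx":4,"ty":118,"tz":2},{"jaw":0,"tx":4,"ty":118,"tz":2},{"jaw":0,"tx":4,"ty":118,"tz":2},{"jaw":0,"tx":4,"ty":118,"tz":2}]'
python3 - <<'E'
from h import *
import cv2
go([.5267,.0835,.084],[-.156,.988])
for n in('wrist','side'): cv2.imwrite(f'pics/{n}2.png',env.get_image(n))
a=cv2.imread('pics/side2.png')
cv2.imwrite('pics/side2c.png',cv2.resize(a[110:290,180:350],None,fx=3.3,fy=3.3,interpolation=cv2.INTER_CUBIC))
E
```

```text
t 2.65 tcp [0.5291 0.0803 0.2203] j [-0.53  0.2   0.34  1.92 -0.08  1.04  1.57] F [ 0.86  0.94 -0.55] T [  3.4 136.3   1.8] w [-0.     0.002  0.001] axes [[-0.158, -0.0, -0.987], [0.987, 0.001, -0.158], [0.001, -1.0, 0.0]]schema error: expected keys jaw, tx, ty, tz, wx, wy, wz
```

View pics/wrist2.png

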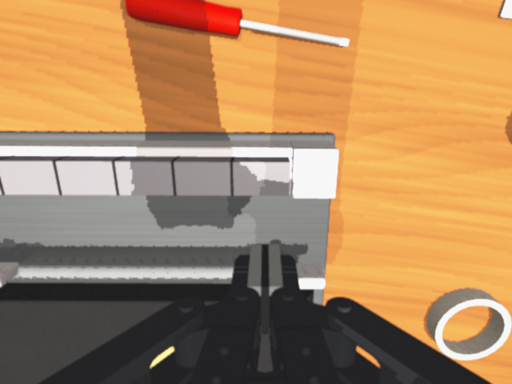

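View pics/side2c.png

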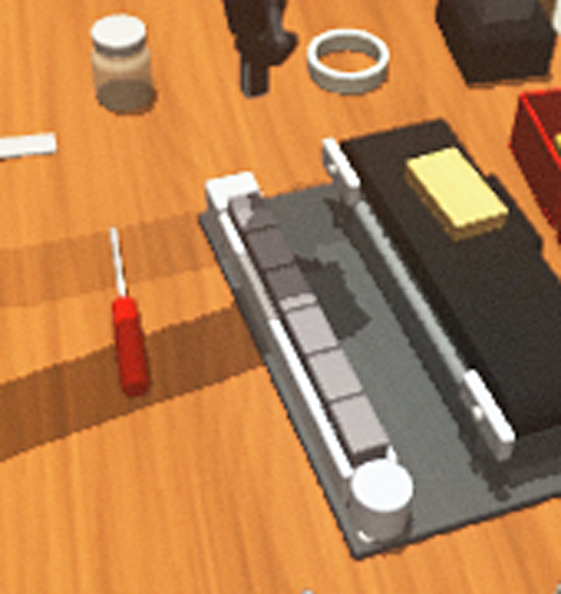

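All keys are required; the move was refused and nothing moved. I'll resend it in full.

```bash
python3 -m pendant '[{"jaw":0,"tx":4,"ty":25,"tz":2,"wx":0,"wy":0,"wz":0},{"jaw":0,"tx":4,"ty":60,"tz":2,"wx":0,"wy":0,"wz":0},{"jaw":0,"tx":4,"ty":90,"tz":2,"wx":0,"wy":0,"wz":0},{"jaw":0,"tx":4,"ty":108,"tz":2,"wx":0,"wy":0,"wz":0},{"jaw":0,"tx":4,"ty":118,"tz":2,"wx":0,"wy":0,"wz":0},{"jaw":0,"tx":4,"ty":118,"tz":2,"wx":0,"wy":0,"wz":0},{"jaw":0,"tx":4,"ty":118,"tz":2,"wx":0,"wy":0,"wz":0}]'
python3 - <<'E'
from h import *
import cv2
go([.5267,.0835,.084],[-.156,.988])
for n in('wrist','side'): cv2.imwrite(f'pics/{n}3.png',env.get_image(n))
a=cv2.imread('pics/side3.png')
cv2.imwrite('pics/side3c.png',cv2.resize(a[110:290,180:350],None,fx=3.3,fy=3.3,interpolation=cv2.INTER_CUBIC))
E
```

```text
time_s: 3.45
tcp_pos: [0.5277, 0.0823, 0.103]
orientation: [-0.459, 0.46, 0.538, -0.537]
ft_force: [0.6, -0.3, 0.1]
grip_width: 0.004
t 3.45 tcp [0.5277 0.0823 0.103 ] j [-0.5   0.36  0.31  2.   -0.15  0.8   1.63] F [ 0.57 -0.31  0.1 ] T [ 1.4 19.   0.8] w [ 0.001 -0.001  0.   ] axes [[-0.155, 0.001, -0.988], [0.988, 0.0, -0.155], [0.0, -1.0, -0.001]]
```

View pics/wrist3.png

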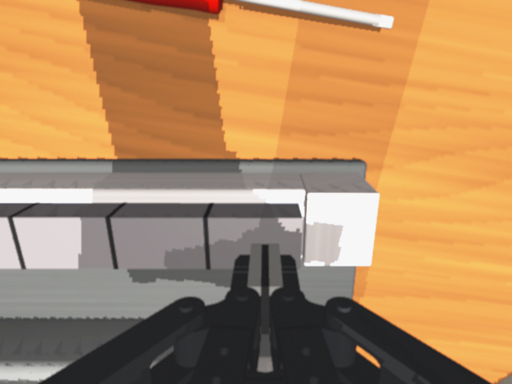

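View pics/side3c.png

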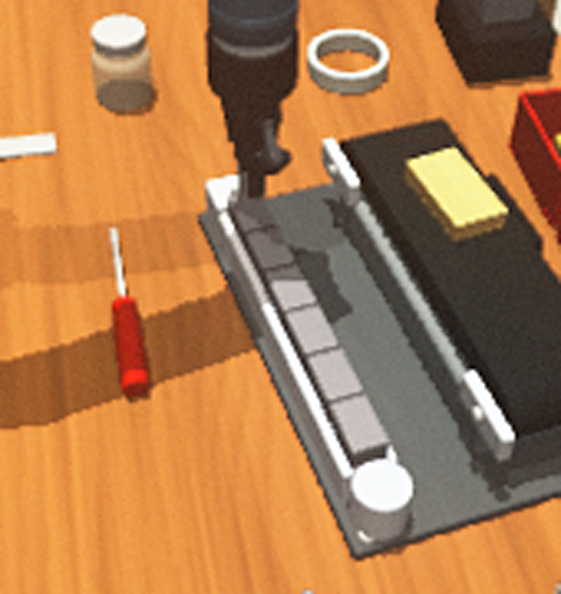

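```bash
python3 -m pendant '[{"jaw":0,"tx":1,"ty":8,"tz":1,"wx":0,"wy":0,"wz":0},{"jaw":0,"tx":1,"ty":13,"tz":1,"wx":0,"wy":0,"wz":0},{"jaw":0,"tx":1,"ty":16,"tz":1,"wx":0,"wy":0,"wz":0},{"jaw":0,"tx":1,"ty":18,"tz":1,"wx":0,"wy":0,"wz":0},{"jaw":0,"tx":1,"ty":18,"tz":1,"wx":0,"wy":0,"wz":0},{"jaw":0,"tx":1,"ty":18,"tz":1,"wx":0,"wy":0,"wz":0}]'
python3 - <<'E'
from h import *
go([.5267,.0835,.084],[-.156,.988])
E
```

```text
time_s: 4.15
tcp_pos: [0.5259, 0.0829, 0.0846]
orientation: [-0.46, 0.46, 0.537, -0.537]
ft_force: [-1.0, 0.7, 4.6]
grip_width: -0.003
t 4.15 tcp [0.5259 0.0829 0.0846] j [-0.5   0.39  0.31  2.01 -0.17  0.76  1.63] F [-1.04  0.65  4.63] T [ 0.5  0.6 -0.8] w [ 0.    -0.001  0.   ] axes [[-0.155, -0.0, -0.988], [0.988, 0.0, -0.155], [0.0, -1.0, -0.0]]
```

```bash
python3 -m pendant '[{"jaw":0,"tx":-10,"ty":0,"tz":-1,"wx":0,"wy":0,"wz":0},{"jaw":0,"tx":-22,"ty":0,"tz":-1,"wx":0,"wy":0,"wz":0},{"jaw":0,"tx":-34,"ty":0,"tz":-1,"wx":0,"wy":0,"wz":0},{"jaw":0,"tx":-46,"ty":0,"tz":-1,"wx":0,"wy":0,"wz":0},{"jaw":0,"tx":-58,"ty":0,"tz":-1,"wx":0,"wy":0,"wz":0},{"jaw":0,"tx":-68,"ty":0,"tz":-1,"wx":0,"wy":0,"wz":0},{"jaw":0,"tx":-76,"ty":0,"tz":-1,"wx":0,"wy":0,"wz":0},{"jaw":0,"tx":-80,"ty":0,"tz":-1,"wx":0,"wy":0,"wz":0}]'
python3 - <<'E'
from h import *
import cv2
go([.547+.02*.156,-.045-.02*.988,.0845],[-.156,.988])
cv2.imwrite('pics/wrist4.png',env.get_image('wrist'))
E
```

```text
time_s: 4.95
tcp_pos: [0.5392, 0.0019, 0.0843]
orientation: [0.46, -0.46, -0.537, 0.537]
ft_force: [-0.9, 3.7, 5.0]
grip_width: 0.001
t 4.95 tcp [0.5392 0.0019 0.0843] j [-0.36  0.4   0.33  2.   -0.18  0.77  1.8 ] F [-0.9  3.7  5. ] T [-67.6  -0.2  -0.6] w [-0.    -0.003 -0.   ] axes [[-0.153, -0.0, -0.988], [0.988, -0.0, -0.153], [-0.0, -1.0, 0.0]]
```

View pics/wrist4.png

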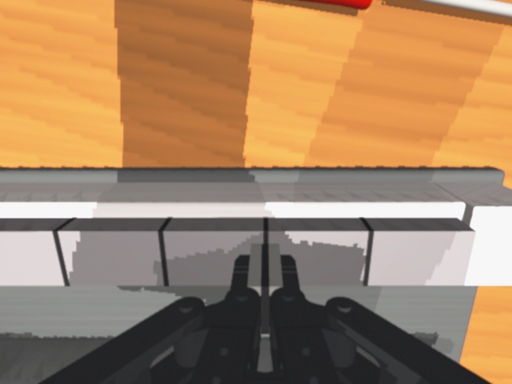

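```bash
python3 -m pendant '[{"jaw":0,"tx":-6,"ty":0,"tz":-1,"wx":0,"wy":0,"wz":0},{"jaw":0,"tx":-14,"ty":0,"tz":-1,"wx":0,"wy":0,"wz":0},{"jaw":0,"tx":-24,"ty":0,"tz":-1,"wx":0,"wy":0,"wz":0},{"jaw":0,"tx":-34,"ty":0,"tz":-1,"wx":0,"wy":0,"wz":0},{"jaw":0,"tx":-44,"ty":0,"tz":-1,"wx":0,"wy":0,"wz":0},{"jaw":0,"tx":-54,"ty":0,"tz":-1,"wx":0,"wy":0,"wz":0},{"jaw":0,"tx":-64,"ty":0,"tz":-1,"wx":0,"wy":0,"wz":0},{"jaw":0,"tx":-74,"ty":0,"tz":-1,"wx":0,"wy":0,"wz":0},{"jaw":0,"tx":-80,"ty":0,"tz":-1,"wx":0,"wy":0,"wz":0},{"jaw":0,"tx":-84,"ty":0,"tz":-1,"wx":0,"wy":0,"wz":0}]'
python3 - <<'E'
from h import *
import cv2
go([.547+.12*.156,-.045-.12*.988,.0845],[-.156,.988])
cv2.imwrite('pics/wrist5.png',env.get_image('wrist'))
E
```

```text
time_s: 6.0
tcp_pos: [0.5527, -0.0806, 0.0842]
orientation: [0.46, -0.46, -0.537, 0.537]
ft_force: [-0.9, 3.4, 5.5]
grip_width: -0.004
t 6.0 tcp [ 0.5527 -0.0806  0.0842] j [-0.22  0.44  0.35  1.95 -0.2   0.79  1.97] F [-0.93  3.38  5.53] T [-84.   -0.3  -0.2] w [-0.001 -0.003  0.   ] axes [[-0.153, -0.001, -0.988], [0.988, 0.0, -0.153], [0.0, -1.0, 0.001]]
```

View pics/wrist5.png

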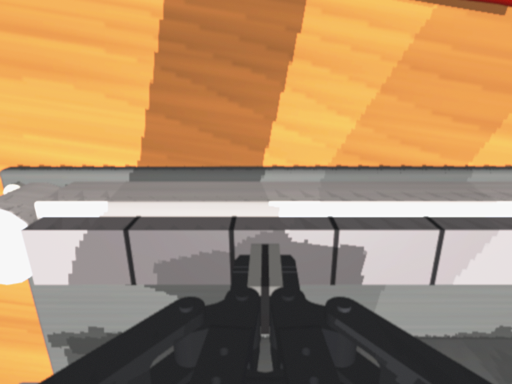

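```bash
python3 -m pendant '[{"jaw":0,"tx":-6,"ty":0,"tz":-1,"wx":0,"wy":0,"wz":0},{"jaw":0,"tx":-14,"ty":0,"tz":-1,"wx":0,"wy":0,"wz":0},{"jaw":0,"tx":-24,"ty":0,"tz":-1,"wx":0,"wy":0,"wz":0},{"jaw":0,"tx":-34,"ty":0,"tz":-1,"wx":0,"wy":0,"wz":0},{"jaw":0,"tx":-44,"ty":0,"tz":-1,"wx":0,"wy":0,"wz":0},{"jaw":0,"tx":-54,"ty":0,"tz":-1,"wx":0,"wy":0,"wz":0},{"jaw":0,"tx":-64,"ty":0,"tz":-1,"wx":0,"wy":0,"wz":0},{"jaw":0,"tx":-74,"ty":0,"tz":-1,"wx":0,"wy":0,"wz":0},{"jaw":0,"tx":-82,"ty":0,"tz":-1,"wx":0,"wy":0,"wz":0},{"jaw":0,"tx":-86,"ty":0,"tz":-1,"wx":0,"wy":0,"wz":0},{"jaw":0,"tx":-88,"ty":0,"tz":-1,"wx":0,"wy":0,"wz":0},{"jaw":0,"tx":-88,"ty":0,"tz":-1,"wx":0,"wy":0,"wz":0}]'
python3 - <<'E'
from h import *
import cv2
go([.547+.12*.156,-.045-.12*.988,.0845],[-.156,.988])
cv2.imwrite('pics/wrist6.png',env.get_image('wrist'))
E
```

```text
time_s: 7.25
tcp_pos: [0.5668, -0.1676, 0.0841]
orientation: [0.46, -0.46, -0.536, 0.537]
ft_force: [-0.8, 2.2, 5.0]
grip_width: 0.001
t 7.25 tcp [ 0.5668 -0.1676  0.0841] j [-0.08  0.49  0.36  1.87 -0.23  0.82  2.13] F [-0.83  2.23  5.03] T [ 4.2 -0.4  0.4] w [-0.002 -0.003 -0.   ] axes [[-0.153, -0.002, -0.988], [0.988, -0.0, -0.153], [-0.0, -1.0, 0.002]]
```

View pics/wrist6.png

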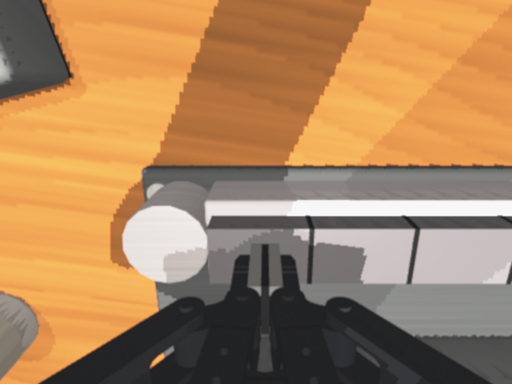

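```bash
python3 -m pendant '[{"jaw":0,"tx":0,"ty":-15,"tz":0,"wx":0,"wy":0,"wz":0},{"jaw":0,"tx":0,"ty":-45,"tz":0,"wx":0,"wy":0,"wz":0},{"jaw":0,"tx":0,"ty":-80,"tz":0,"wx":0,"wy":0,"wz":0},{"jaw":0,"tx":-15,"ty":-105,"tz":10,"wx":0,"wy":0.03,"wz":0},{"jaw":0,"tx":-40,"ty":-115,"tz":29,"wx":0,"wy":0.1,"wz":0},{"jaw":0,"tx":-70,"ty":-115,"tz":50,"wx":0,"wy":0.2,"wz":0},{"jaw":0,"tx":-100,"ty":-115,"tz":72,"wx":0,"wy":0.3,"wz":0},{"jaw":0,"tx":-130,"ty":-115,"tz":94,"wx":0,"wy":0.37,"wz":0},{"jaw":0,"tx":-147,"ty":-115,"tz":106,"wx":0,"wy":0.4,"wz":0},{"jaw":0,"tx":-152,"ty":-115,"tz":110,"wx":0,"wy":0.4,"wz":0},{"jaw":0,"tx":-152,"ty":-115,"tz":110,"wx":0,"wy":0.4,"wz":0},{"jaw":0,"tx":-152,"ty":-115,"tz":110,"wx":0,"wy":0.4,"wz":0}]'
python3 - <<'E'
from h import *
import cv2
go([.482,-.335,.2])
m=env.camera_model('wrist');np.savez('w7.npz',K=m['K'],extrinsics=m['extrinsics'])
for n in('wrist','side','scene'): cv2.imwrite(f'pics/{n}7.png',env.get_image(n))
E
```

```text
time_s: 8.5
tcp_pos: [0.4836, -0.3312, 0.1987]
orientation: [0.557, -0.556, -0.436, 0.436]
ft_force: [0.2, 0.5, -0.1]
grip_width: -0.0
t 8.5 tcp [ 0.4836 -0.3312  0.1987] j [ 0.08  0.35  0.55  1.82 -0.21  1.03  2.04] F [ 0.24  0.49 -0.08] T [-4.1 -1.3  0.6] w [0. 0. 0.] axes [[0.24, -0.0, -0.971], [0.971, 0.002, 0.24], [0.002, -1.0, 0.001]]
```

View pics/wrist7.png

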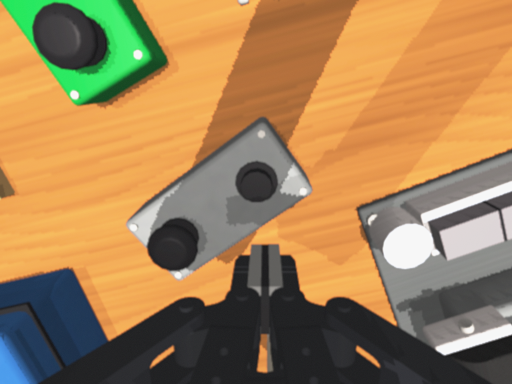

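View pics/side7.png

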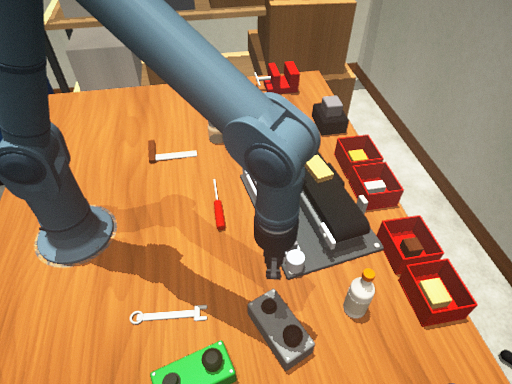

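Run:
```python
from h import *
import cv2
a=cv2.imread('pics/wrist7.png')
c=cv2.resize(a[145:285,130:310],None,fx=4,fy=4,interpolation=cv2.INTER_CUBIC)
cv2.imwrite('pics/w7c.png',cv2.convertScaleAbs(c,alpha=2.2))
m=dict(np.load('w7.npz'))
print(ray('w',258,185,.072,m),ray('w',172,245,.088,m))
```

```text
[ 0.47848204 -0.33442748] [ 0.50589903 -0.41176604]
```

View pics/w7c.png

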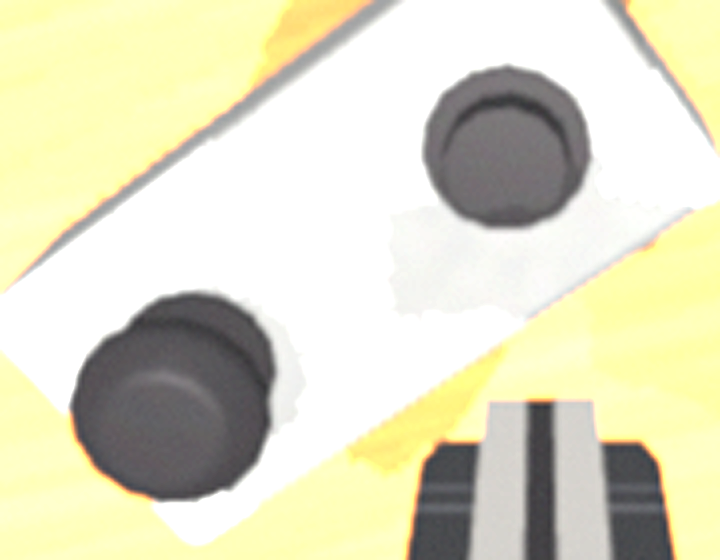

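```bash
python3 -m pendant '[{"jaw":0,"tx":-5,"ty":15,"tz":3,"wx":0,"wy":0,"wz":0},{"jaw":0,"tx":-5,"ty":45,"tz":3,"wx":0,"wy":0,"wz":0},{"jaw":0,"tx":-5,"ty":75,"tz":3,"wx":0,"wy":0,"wz":0},{"jaw":0,"tx":-5,"ty":95,"tz":3,"wx":0,"wy":0,"wz":0},{"jaw":0,"tx":-5,"ty":103,"tz":3,"wx":0,"wy":0,"wz":0},{"jaw":0,"tx":-5,"ty":103,"tz":3,"wx":0,"wy":0,"wz":0},{"jaw":0,"tx":-5,"ty":103,"tz":3,"wx":0,"wy":0,"wz":0}]'
python3 - <<'E'
from h import *
import cv2
go([.480,-.335,.083])
for n in('wrist','side'): cv2.imwrite(f'pics/{n}8.png',env.get_image(n))
a=cv2.imread('pics/side8.png')
cv2.imwrite('pics/side8c.png',cv2.resize(a[230:380,200:350],None,fx=3.8,fy=3.8,interpolation=cv2.INTER_CUBIC))
E
```

```text
time_s: 9.35
tcp_pos: [0.4789, -0.3376, 0.0968]
orientation: [-0.557, 0.558, 0.435, -0.435]
ft_force: [0.1, -0.8, 0.8]
grip_width: -0.001
t 9.35 tcp [ 0.4789 -0.3376  0.0968] j [ 0.14  0.48  0.5   1.89 -0.3   0.84  2.12] F [ 0.11 -0.84  0.81] T [ 2.8 13.8 -0.4] w [0. 0. 0.] axes [[0.242, 0.001, -0.97], [0.97, -0.001, 0.242], [-0.001, -1.0, -0.001]]
```

View pics/wrist8.png

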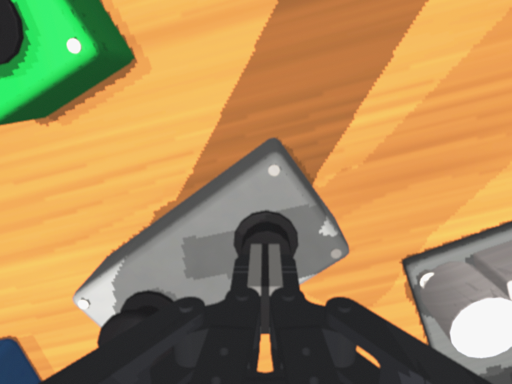

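View pics/side8c.png

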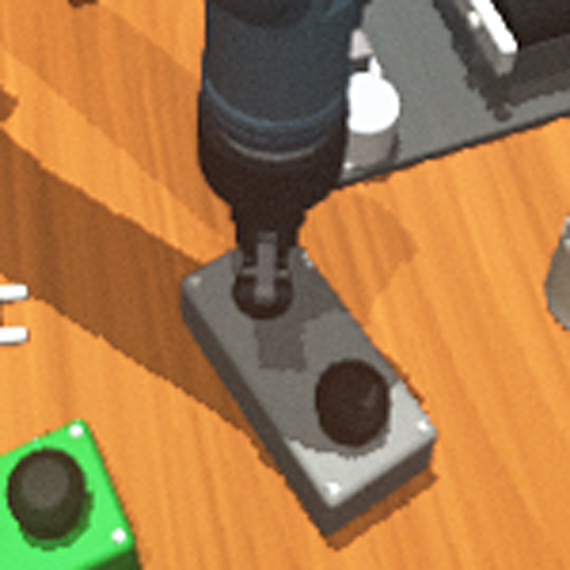

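```bash
python3 -m pendant '[{"jaw":0,"tx":1,"ty":6,"tz":0,"wx":0,"wy":0,"wz":0},{"jaw":0,"tx":1,"ty":9,"tz":0,"wx":0,"wy":0,"wz":0},{"jaw":0,"tx":1,"ty":11,"tz":0,"wx":0,"wy":0,"wz":0},{"jaw":0,"tx":1,"ty":13,"tz":0,"wx":0,"wy":0,"wz":0},{"jaw":0,"tx":1,"ty":14,"tz":0,"wx":0,"wy":0,"wz":0},{"jaw":0,"tx":1,"ty":14,"tz":0,"wx":0,"wy":0,"wz":0},{"jaw":0,"tx":1,"ty":14,"tz":0,"wx":0,"wy":0,"wz":0}]'
python3 -m pendant '[{"jaw":0,"tx":0,"ty":0,"tz":0,"wx":0,"wy":0,"wz":0}]'
```

```text
time_s: 10.15
tcp_pos: [0.4795, -0.3364, 0.0832]
orientation: [-0.557, 0.558, 0.436, -0.435]
ft_force: [0.2, 0.7, 5.4]
grip_width: -0.0
time_s: 10.25
tcp_pos: [0.4794, -0.3364, 0.0832]
orientation: [-0.557, 0.558, 0.436, -0.435]
ft_force: [0.4, 1.2, 5.7]
grip_width: -0.001
```

```bash
python3 -m pendant '[{"jaw":0,"tx":0,"ty":0.5,"tz":0,"wx":0,"wy":0,"wz":0},{"jaw":0,"tx":0,"ty":1,"tz":0,"wx":0,"wy":0,"wz":0},{"jaw":0,"tx":0,"ty":1,"tz":0,"wx":0,"wy":0,"wz":0},{"jaw":0,"tx":0,"ty":1,"tz":0,"wx":0,"wy":0,"wz":0}]'
```

```text
time_s: 10.65
tcp_pos: [0.4795, -0.3364, 0.083]
orientation: [-0.557, 0.557, 0.436, -0.435]
ft_force: [-1.3, 2.8, 10.7]
grip_width: 0.0
```

Force doubled with no further travel, so the button is on its stop. Releasing now.

```bash
python3 -m pendant '[{"jaw":0,"tx":0,"ty":-4,"tz":0,"wx":0,"wy":0,"wz":0},{"jaw":0,"tx":0,"ty":-12,"tz":0,"wx":0,"wy":0,"wz":0},{"jaw":0,"tx":0,"ty":-35,"tz":0,"wx":0,"wy":0,"wz":0},{"jaw":0,"tx":0,"ty":-70,"tz":0,"wx":0,"wy":0,"wz":0},{"jaw":0,"tx":0,"ty":-100,"tz":0,"wx":0,"wy":0,"wz":0},{"jaw":0,"tx":0,"ty":-115,"tz":0,"wx":0,"wy":0,"wz":0},{"jaw":0,"tx":0,"ty":-116,"tz":0,"wx":0,"wy":0,"wz":0},{"jaw":0,"tx":0,"ty":-116,"tz":0,"wx":0,"wy":0,"wz":0}]'
python3 - <<'E'
from h import *
import cv2
go([.482,-.335,.2])
m=env.camera_model('wrist')
for n in('wrist','side','scene'): cv2.imwrite(f'pics/{n}9.png',env.get_image(n))
a=[cv2.imread(f'pics/{f}.png') for f in('side0','side9')]
c=[x[280:380,230:330] for x in a]
cv2.imwrite('pics/cmp.png',cv2.resize(np.hstack(c),None,fx=3.8,fy=3.8,interpolation=cv2.INTER_CUBIC))
E
```

```text
time_s: 11.45
tcp_pos: [0.4781, -0.3357, 0.1963]
orientation: [0.558, -0.557, -0.435, 0.435]
ft_force: [-0.1, 0.2, -0.7]
grip_width: -0.001
t 11.45 tcp [ 0.4781 -0.3357  0.1963] j [ 0.08  0.35  0.56  1.83 -0.21  1.03  2.05] F [-0.07  0.22 -0.75] T [ 1.6 -3.7 -3.6] w [0. 0. 0.] axes [[0.242, -0.001, -0.97], [0.97, 0.001, 0.242], [0.001, -1.0, 0.002]]
```

View pics/cmp.png

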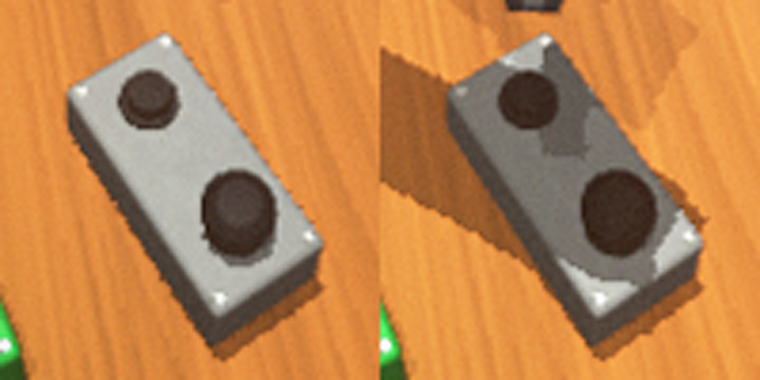

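View pics/wrist9.png

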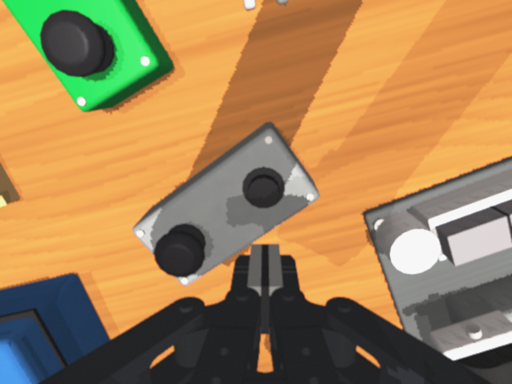

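View pics/scene9.png

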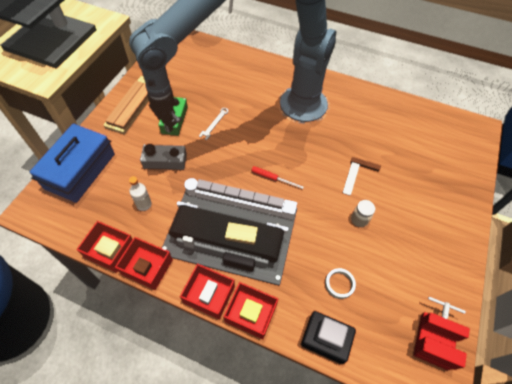

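The box and all the bystanders are at the same pixels as at the start. The bar and both buttons are up, and the arm is clear of everything. Handing in.

```bash
python3 -c "
from station import env
print(env.hand_in(), env.get_state()['time_s'])"
```

```text
the job is handed in; nothing more can be done
the job is handed in; nothing more can be done
```

I ran the closed fingertips along the trip bar from section 1 to section 6, then pressed and released the grey box's reset button. The job is handed in; it gives no verdict. The last clock reading before I handed in was 11.45 s.

- **Trip bar:** contact force read about 4.6–5.5 N at each of the four stops I checked, which puts the bar about 4–5 mm down, well short of its stop. I don't have separate readings for every section, but the slide was continuous at a steady depth.
- **Reset button:** the first press read 5.4 N. One more millimetre of commanded travel raised it to 10.7 N with almost no movement, so the button was on its stop. I then lifted clear by about 115 mm.
- **Final check:** wrist force was back to roughly zero. In the last pictures the box and bystanders were where they started, the buttons and bar looked up, and the arm was clear.

The cameras disagreed by 4–6 mm on the reset button's position and about 4 mm on the bar's. I used values in between, and close-up pictures showed the fingertips on target. One descent command was refused because I left out some keys; nothing moved, and I resent it in full.

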